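# Hold a carton over the label reader

### The job

First turn the black handwheel clockwise, over as many grasps as it takes, until the reader's red pointer stands at the green marker. Then pick up the white carton with the teal bands, lift it over the blue divider and hold it upright about 15 mm above the reader's dark glass, centred on the glass and with its long side along the long side of the glass, without ever touching the reader with it. Finish while still holding it there, and leave the other goods and bench things where they stand.

Things in the scene. Friction and masses are not known exactly. Their poses are not given: they have to be found in the camera images.
- station: grey base plate of the reading station, fixed to the bench, 160 (x) x 370 (y) x 20 mm high, origin at the centre of its underside. The label reader slides along its y axis on steel rails; the handwheel stands on its +y end on a steel post, 40 mm across, whose foot, 60 mm across, reaches 8 mm above the plate.
- wheel_top (a point): centre of the top face of the black round eight-lobed handwheel: 60 mm across, 30 mm high (this point lies 90 mm above the bench, the wheel's underside 60 mm), vertical axis, fixed position on the station at x = 0, y = +140 mm.
- handwheel (a joint): angle of the handwheel, 0 at the start, growing as it turns clockwise seen from above, 0 to 4.2 rad. A rack drives the reader 18 mm towards the handwheel (+y of the station) per rad; it resists with about 0.1 N m and stays where it is left.
- reader: label reader, a grey box 116 (x) x 92 (y) mm with a white frame and dark glass on top, riding on the station's rails; origin at the centre of its underside, axes parallel to the station's. It travels with the handwheel only.
- window (a point): centre of the upper face of the reader's dark glass, which is 90 (x) x 58 (y) mm, 85 mm above the bench, in a white frame 104 x 74 mm just below the glass face; axes as the station's, so the glass is long along x.
- pointer (a point): tip of the reader's thin red pointer, on the reader's far (+x) side over the white scale, level with the reader's middle in y.
- marker: bright green marker clip on the white scale along the station's far (+x) edge, 12 (x) x 8 (y) x 12 mm high, fixed, axes as the station's; origin at the centre of its underside. The pointer is at the marker when its y in the marker's frame is 0. It stands 40 to 60 mm from the pointer at the start, on the handwheel's side.
- divider: blue upright panel standing along x across the bench between the cartons and the station: 400 (x) x 12 (y) x 140 mm high, on a foot 50 mm wide and 6 mm high; fixed; origin at the centre of its underside.
- carton: white retail carton with teal bands (round its lower part and over one end), rigid, standing upright, 84 (x) x 52 (y) x 90 mm high, 0.14 to 0.28 kg; origin at the centre of its underside. The one to be held over the reader; either end may point either way.
- carton_orange: another carton of the same size, white with orange bands, loose; origin at the centre of its underside. Leave alone.
- carton_kraft: another carton of the same size, brown, loose; origin at the centre of its underside. Leave alone.
- spray: white bottle with blue cap, 60 mm across, 160 mm high, loose, origin at the centre of its underside. Leave alone.
- tape: roll of tan tape lying flat, 110 mm across, 48 mm high, loose, origin at the centre of its underside. Leave alone.
- pen_pot: black open pot, 76 mm across, 90 mm high, loose, origin at the centre of its underside. Leave alone.
Things that resemble listed ones, but are neither listed nor needed, are in the scene too. What is shaped like the carton but pink or yellow is not meant.

How it is judged:
On the way, in this order (a step that is already met when the one before it is completed fails the run):
1. the handwheel has brought the pointer to the green marker, within 5 mm, the wheel at rest, the carton not yet moved (y of pointer in the frame of marker between -0.005 and 0.005 m and velocity of joint handwheel between -0.1 and 0.1 rad/s and distance of carton from where it was at the start of the episode below 0.02 m), for 0.2 s.
2. the carton's underside is lifted above the divider's top (140 mm) (height (world z) of carton above 0.14 m).
At the end, for the whole second after the job is handed in: Carton held still by the fingers, upright within 7 degrees, underside 5 to 26 mm above the glass and not touching the station, its middle within 12 mm of the glass's middle, long sides aligned within 8 degrees; pointer within 5 mm of the marker's middle (y of pointer in the frame of marker between -0.005 and 0.005 m and horizontal distance between carton and window below 0.012 m and z of carton in the frame of window between 0.005 and 0.026 m and angle between the x axis of carton and the x axis of window, either way round below 0.14 rad and angle between carton's own z axis and vertical below 0.12 rad and linear speed of carton below 0.03 m/s and contact force between carton and the fingers above 1 N and contact force between carton and station below 0.2 N); the arm keeps its last pose, push and grip.
It fails at once if the carton touches the reader or station with more than 1 N (contact force between carton and station above 1 N).
It fails at once if the carton strikes the divider with more than 5 N (contact force between carton and divider above 5 N).
It fails at once if another carton, the bottle, the tape or the pot is moved by more than 20 mm (distance of any of carton_orange, carton_kraft, spray, tape, pen_pot from where it was at the start of the episode above 0.02 m).
It also fails if it takes over 72 s, if anything falls off the work surface, if the arm or the gripper's body presses on something with over 40 N, if the wrist force passes 120 N, or if a joint passes its speed limit or range.

### The arm

A 6-joint arm with a two-finger parallel gripper is mounted at the origin on the work surface. World frame = base frame: x ahead of the robot, y to its left, z up, the work surface at z = 0. Lengths are in m, angles in rad, forces in N, time in s.
With the tool pointing down it reaches from about 0.3 to 0.775 m from the base axis. Payload 14.6 kg.
Tool frame: the origin (TCP) lies on the mounting face of the last link; the fingertips stand 199 mm ahead of it and the grasp point (between the pads) lies 180 mm ahead of it; z points along the fingers, y is the direction in which the jaws open and shut (so a half turn about z gives the same grasp; the last joint's range is limited). The gripper opens to 94 mm and grips with 3 to 60 N. Pads are 16 mm wide; open, the fingers measure 119 mm over their backs; the gripper's body (75 mm by 177 mm) begins 78 mm behind the grasp point.
Start: joints at [-1.191, 0.3, 1.521, -0, 1.321, -0.067], TCP at [0.238, -0.496, 0.405] pointing down, gripper open.
Joint ranges: [-3.03, 3.03], [-0.79, 2.21], [0.23, 2.52], [-1.04, 4.18], [0, 3.07], [-2.55, 2.55]. Speed limits (rad/s): [2.22, 2.22, 2.57, 3.14, 3.14, 3.14].

### API

Orientations are given as [roll, pitch, yaw] about the fixed x, y, z axes, in that order (R = Rz(yaw) Ry(pitch) Rx(roll)).
In Python, from station import sensors, vision, job gives the robot as it stands. The module is installed in compiled form; this text tells all that it offers.
- The arm moves only by the tool arm_command, never from a script. Its argument "plan" is one flat list of numbers, 5 for each row, row after row: the closure, from -1 (fully open) to 1 (shut), so that 0 is half open, then the shift along the world's x, y, z scaled (see below), then the turn about the world's z scaled (see below). A call has 1 to 20 rows; each row is the pose to reach, as a shift and turn from the pose commanded when the call began; what a row does not reach only later rows make up. The controller multiplies each number of a shift by 400 mm and each number of a turn by 120 degrees. A row lasts 1/10 s, in which the tool goes at most 50 mm and 8.59 degrees, less where a joint would pass 70% of its speed; a pose out of reach is approached as far as the arm can. A call with a number of a shift or a turn outside -1 to 1 is refused whole. A call with a gripper value outside its range is refused whole. The fingers move at their own pace and stop on an object; "newtons" is the grip in N (left out, the last holds). Time passes only in rows, so rows that repeat a pose let the fingers close. It gives the time, the measured TCP pose, the force and the opening at its end, in the units of the state.
- sensors.get_obs(): the state, without advancing time (a new reading comes with each control period).
- vision.camera(name): name is "scene" or "top" or "wrist"; returns the picture (384x512x3 uint8, blue, green, red); there is no depth.
- vision.camera_params(name): a dict with "intrinsics" (3x3 intrinsics, pixels), "rvec" (rotation vector, rad) and "tvec" (3), from world to camera coordinates, as OpenCV has them. Camera axes: x right, y down, z forward; pixel columns grow to the right and rows downward; lengths in m; the calibration is good to about 2 mm. A picture is of the moment at which its call begins: read the wrist's pose just before it. camera_params takes no time and is no camera call; for the wrist camera it gives the pose at the moment of the call.
- job.hand_in(): hands the job in, once; it reports no verdict.
Trained networks look in the newest picture that a camera, given by its name, has taken for a name from the list of things; names that differ only in an ending like _2 or _b are one class to them, and where a whole thing is asked for, a point or a joint stands for the part that bears it (a point fixed in the world has none). Each returns a list of dicts, best first, with "confidence" (0 to 1); they miss things now and then, are a little off and sometimes report something else, mostly with a low value. They report only what shows in the picture. A call takes as long as a camera call. They do not tell look-alikes from the thing itself.
- vision.search_frame(name, camera): "at" ([row, column] in pixels, amid what is visible of it).
- vision.silhouettes(name, camera): "mask" (384x512 bool, what is visible of it) and "at" ([row, column] in pixels, amid what is visible of it).
- vision.pinpoint(name, camera): "at" ([row, column] in pixels: a listed point, or the origin of a listed thing).
The state is a dict: "time_s": time; "qpos": joint angles; "joint_vel": joint speeds; "tau": joint torques, N m; "ee_pos": TCP position; "eef_rot": TCP orientation; "force": force on the tool from outside, world axes, zero at the start; "moment": the same for the moment, N m; "grip_width": finger opening in m.
Only numpy, scipy, OpenCV 4.12 (cv2) and the standard library are available. Lean on these libraries where they do the work, as an engineer would, in place of code of your own. Each camera call takes 0.05 s, during which the arm holds its last target.

## Working session

There is one attempt and no reset: what is moved stays moved. The work goes in short steps, Python scripts to look and compute and a tool call to move; the robot and the scene stay as the last step left them, time stands still between calls to the robot, and variables do not carry over. Pictures are saved under pics/ and viewed, and the job is handed in when it is done.

Besides the shell and the picture viewer there is one more tool, called after "Request:" by a JSON object that holds its "op" and its "data", one argument or row to a line. arm_command: Moves the arm, as the interface text tells. Its arguments: {"type":"object","properties":{"plan":{"type":"array"},"newtons":{"type":"number"}},"required":["plan"]}

```bash
ls; mkdir -p pics; cat > h.py <<'E'
import numpy as np, cv2
from station import sensors, vision, job
def params(c):
    p=vision.camera_params(c); K=np.array(p["intrinsics"],float).reshape(3,3)
    R,_=cv2.Rodrigues(np.array(p["rvec"],float)); return K,R,np.array(p["tvec"],float).ravel()
def back(c,at,z,P=None):
    K,R,t=P or params(c); d=R.T@np.linalg.inv(K)@np.array([at[1],at[0],1.]); o=-R.T@t
    return o+d*(z-o[2])/d[2]
def proj(c,X,P=None):
    K,R,t=P or params(c); x=K@(R@np.array(X,float)+t); return [x[1]/x[2],x[0]/x[2]]
E
python3 - <<'E'
from h import *
o=sensors.get_obs(); print({k:np.round(v,3) for k,v in o.items()})
for c in ["scene","top"]:
    im=vision.camera(c); cv2.imwrite(f"pics/{c}0.png",im)
    K,R,t=params(c); print(c,K.round(1).tolist(),(-R.T@t).round(3))
zs=dict(wheel_top=.09,window=.085,pointer=.05,marker=0.02,divider=0,carton=0,carton_orange=0,carton_kraft=0,spray=0,tape=0,pen_pot=0,station=0)
for c in ["top"]:
  for n,z in zs.items():
    for d in vision.pinpoint(n,c)[:3]: print(c,n,round(d["confidence"],2),np.round(d["at"],1),back(c,d["at"],z).round(3))
print(sensors.get_obs()["time_s"])
E
```

```text
pics
{'time_s': np.float64(0.0), 'qpos': array([-1.191,  0.3  ,  1.522, -0.   ,  1.321, -0.067]), 'joint_vel': array([ 0.   ,  0.   ,  0.001, -0.001,  0.   , -0.001]), 'tau': array([ 1.0000e-03, -5.3181e+01, -3.5274e+01,  7.1000e-02,  2.4000e-02,
       -0.0000e+00]), 'ee_pos': array([ 0.238, -0.496,  0.404]), 'eef_rot': array([-3.14 , -0.   ,  0.447]), 'force': array([-0.127, -0.28 ,  0.502]), 'moment': array([-0.051, -0.056,  0.013]), 'grip_width': np.float64(0.094)}
scene [[375.3, 0.0, 249.5], [0.0, 375.3, 193.9], [0.0, 0.0, 1.0]] [1.277 0.365 0.849]
top [[414.8, 0.0, 251.8], [0.0, 414.8, 191.0], [0.0, 0.0, 1.0]] [ 0.422 -0.062  1.487]
top wheel_top 0.9 [202.9 118.4] [0.552 0.363 0.09 ]
top window 0.95 [202.6 197.8] [0.56  0.097 0.085]
top pointer 0.85 [189.8 199.3] [0.608 0.098 0.05 ]
top divider 0.63 [198.  250.8] [ 0.59  -0.083  0.   ]
top divider 0.6 [236.4 299. ] [ 0.457 -0.259  0.   ]
top carton 0.86 [205.8 378.1] [ 0.574 -0.545  0.   ]
top carton 0.73 [197.4 297. ] [ 0.597 -0.25   0.   ]
top carton 0.62 [261.9 331.2] [ 0.369 -0.374  0.   ]
top carton_orange 0.89 [219.2 342.8] [ 0.522 -0.416  0.   ]
top carton_orange 0.39 [207.7 162.3] [0.547 0.233 0.   ]
top carton_kraft 0.74 [237.  296.9] [ 0.454 -0.251  0.   ]
top spray 0.73 [149.9 232.1] [ 0.765 -0.01   0.   ]
top spray 0.56 [195.7 296.9] [ 0.603 -0.25   0.   ]
top tape 0.9 [155.8 297.4] [ 0.75 -0.25  0.  ]
top pen_pot 0.58 [145.7 185.4] [0.776 0.161 0.   ]
top station 0.6 [203.2 164.4] [0.563 0.226 0.   ]
0.7
```

```bash
python3 - <<'E'
import cv2
for c in ["scene","top"]:
    im=cv2.imread(f"pics/{c}0.png"); cv2.imwrite(f"pics/{c}0b.png",cv2.resize(im,(800,600),interpolation=cv2.INTER_CUBIC))
E
```

```text
(no output)
```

View pics/scene0b.png

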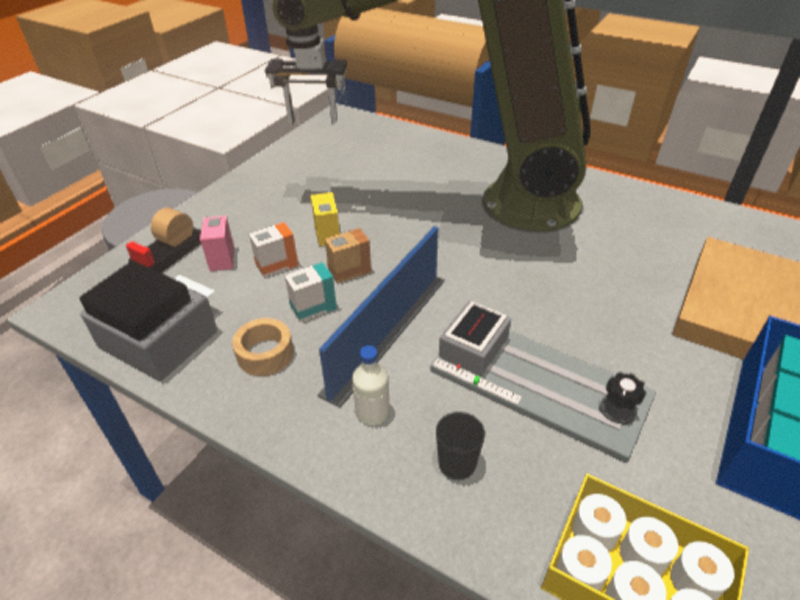

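View pics/top0b.png

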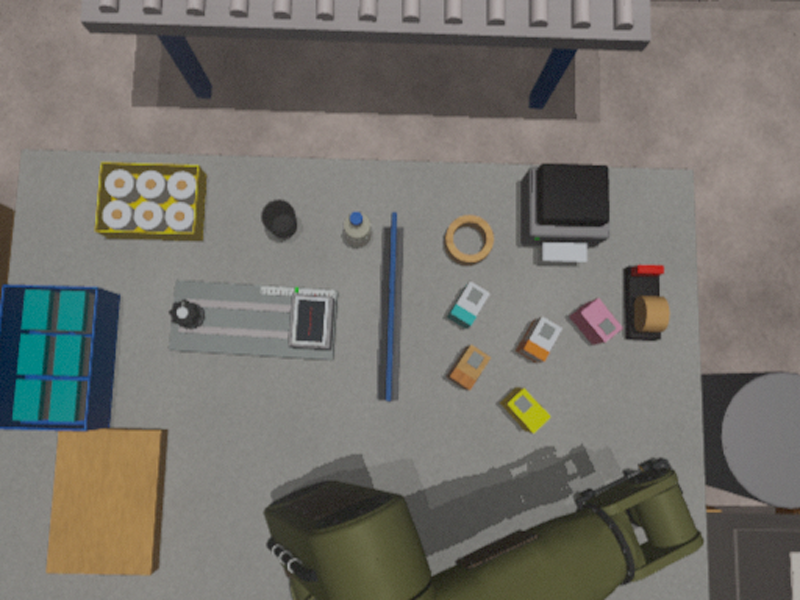

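Candidates in the 800x600 top view: teal/white carton (470,304) is the target. The look-alikes are orange/white (543,339), kraft (470,367), yellow (528,410), pink (598,321) and the teal goods in the bin (50,355). The wheel is at (183,313), the reader at (311,320) and the green marker at (296,290). I'll crop the carton before reaching for it. The wheel comes first.

Request:
{"op": "arm_command", "data": {
  "plan": [-1, 0.375, 1, 0.1, 0.825, -1, 0.375, 1, 0.1, 0.825, -1, 0.375, 1, 0.1, 0.825, -1, 0.375, 1, 0.1, 0.825, -1, 0.375, 1, 0.1, 0.825, -1, 0.375, 1, 0.1, 0.825, -1, 0.375, 1, 0.1, 0.825, -1, 0.375, 1, 0.1, 0.825, -1, 0.375, 1, 0.1, 0.825, -1, 0.375, 1, 0.1, 0.825, -1, 0.375, 1, 0.1, 0.825, -1, 0.375, 1, 0.1, 0.825]
}}

```text
time_s: 1.9
ee_pos: [0.3877, -0.0957, 0.4448]
eef_rot: [3.141, 0.0, 2.181]
force: [-0.4, -0.9, 0.4]
grip_width: 0.0936
```

Request:
{"op": "arm_command", "data": {
  "plan": [-1, 0.4, 1, 0, 0.825, -1, 0.4, 1, 0, 0.825, -1, 0.4, 1, 0, 0.825, -1, 0.4, 1, 0, 0.825, -1, 0.4, 1, 0, 0.825, -1, 0.4, 1, 0, 0.825, -1, 0.4, 1, 0, 0.825, -1, 0.4, 1, 0, 0.825, -1, 0.4, 1, 0, 0.825, -1, 0.4, 1, 0, 0.825, -1, 0.4, 1, 0, 0.825, -1, 0.4, 1, 0, 0.825, -1, 0.4, 1, 0, 0.825]
}}

```text
time_s: 3.2
ee_pos: [0.5477, 0.3041, 0.4445]
eef_rot: [3.142, -0.0, -2.379]
force: [0.7, 0.2, 0.7]
grip_width: 0.0939
```

```bash
cat > look.py <<'E'
import sys
from h import *
tag=sys.argv[1]
o=sensors.get_obs(); print({k:np.round(o[k],3).tolist() for k in ("time_s","qpos","ee_pos","eef_rot","force","grip_width")})
P=params("wrist"); print((-P[1].T@P[2]).round(3))
im=vision.camera("wrist"); cv2.imwrite(f"pics/{tag}.png",cv2.resize(im,(800,600),interpolation=cv2.INTER_CUBIC)); cv2.imwrite(f"pics/{tag}_raw.png",im)
zs=dict(wheel_top=.09,window=.085,pointer=.035,marker=0.02,divider=0,carton=0,carton_orange=0,carton_kraft=0,station=0)
for n in sys.argv[2:]:
    for d in vision.pinpoint(n,"wrist")[:3]: print(n,round(d["confidence"],2),np.round(d["at"],1),back("wrist",d["at"],zs[n],P).round(4))
E
python3 look.py w1 wheel_top window pointer marker station
```

```text
{'time_s': 3.2, 'qpos': [0.448, 0.45, 1.225, -0.0, 1.467, -1.885], 'ee_pos': [0.548, 0.304, 0.445], 'eef_rot': [3.142, -0.0, -2.379], 'force': [0.675, 0.241, 0.689], 'grip_width': 0.094}
[0.489 0.247 0.424]
wheel_top 0.67 [223.9 289.7] [0.5588 0.3685 0.09  ]
window 0.6 [25.6 86.9] [0.5515 0.0955 0.085 ]
marker 0.47 [113. 100.] [0.6295 0.1329 0.02  ]
station 0.72 [119.6 203.9] [0.5539 0.2253 0.    ]
```

View pics/w1.png

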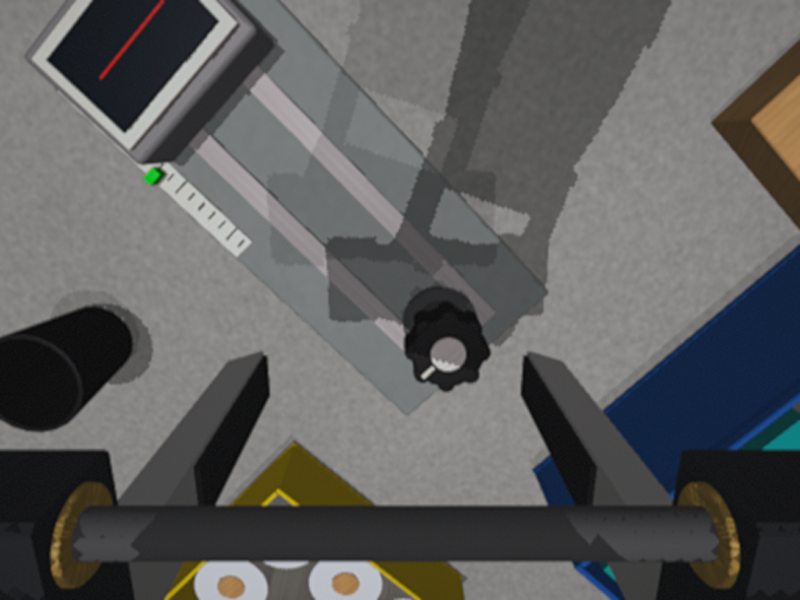

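Request:
{"op": "arm_command", "data": {
  "plan": [-1, 0.0225, 0.1575, -0.3, 0, -1, 0.0225, 0.1575, -0.3, 0, -1, 0.0225, 0.1575, -0.3, 0, -1, 0.0225, 0.1575, -0.3, 0]
}}

```text
time_s: 3.9
ee_pos: [0.556, 0.3681, 0.3195]
eef_rot: [3.14, -0.008, -2.38]
force: [-0.8, -0.5, -0.2]
grip_width: 0.0944
```

```bash
python3 look.py w2 wheel_top marker station
python3 - <<'E'
from h import *
print(proj("wrist",[.557,.367,.09]),proj("wrist",[.552,.363,.09]))
o=sensors.get_obs();e=o["ee_pos"]; print(proj("wrist",[e[0],e[1],.09]))
im=vision.camera("top"); print([(d["confidence"],d["at"],back("top",d["at"],.09)) for d in vision.pinpoint("wheel_top","top")])
E
```

```text
{'time_s': 3.9, 'qpos': [0.53, 0.634, 1.239, 0.0, 1.277, -1.803], 'ee_pos': [0.556, 0.368, 0.32], 'eef_rot': [3.14, -0.008, -2.38], 'force': [-0.804, -0.489, -0.182], 'grip_width': 0.094}
[0.497 0.311 0.3  ]
wheel_top 0.77 [227.6 246.1] [0.5615 0.367  0.09  ]
station 0.89 [ 76.9 130.5] [0.5572 0.2261 0.    ]
[np.float64(216.11304390453736), np.float64(254.62979364931866)] [np.float64(207.37546351003522), np.float64(255.4496800171698)]
[np.float64(215.44304998058504), np.float64(253.9736347429565)]
[(0.75, [202.5, 114.2], array([0.55252645, 0.37728058, 0.09      ])), (0.75, [142.5, 181.1], array([0.76549853, 0.16258203, 0.09      ]))]
```

View pics/w2.png

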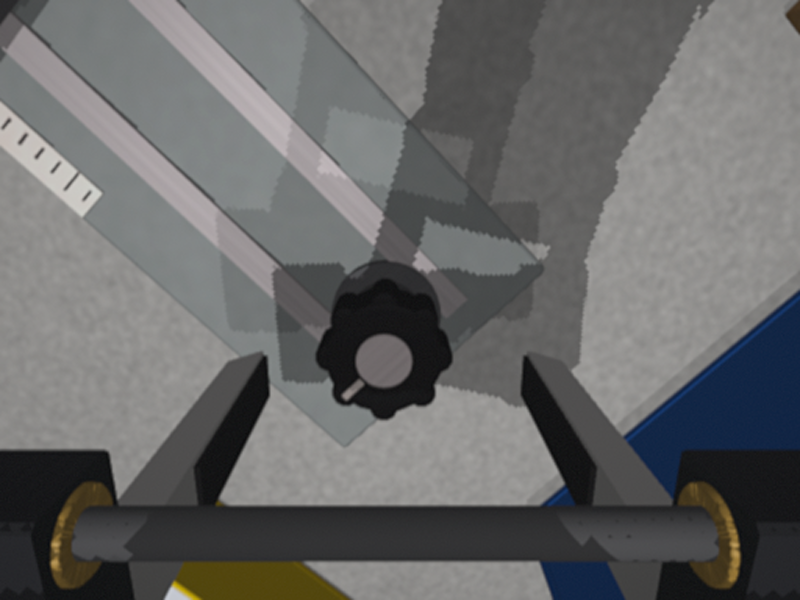

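```bash
python3 - <<'E'
from h import *
o=sensors.get_obs();print(o["ee_pos"],o["eef_rot"]);P=params("wrist")
for a in ([230.4,245.8],[228,245.8],[225,245.8]): print(back("wrist",a,.09,P))
c=[back("wrist",[y*.64,x*.64],.02,P) for x,y in ((543,267),(346,445))]
print(c)
d=c[0]-c[1];yaw=np.arctan2(-d[1],-d[0]);print("edge",np.linalg.norm(d),yaw, np.degrees(np.arctan2(d[1],d[0])))
m=(c[0]+c[1])/2; u=d/np.linalg.norm(d)*-1; print(u); v=np.array([-u[1],u[0]]); print("wheel from edge", m[:2]-v*.045)
E
```

```text
[0.55688332 0.36632805 0.32710237] [-3.14078904  0.00318505 -2.381511  ]
[0.56874921 0.3697863  0.09      ]
[0.56743371 0.36854865 0.09      ]
[0.56579743 0.36700919 0.09      ]
[array([0.48923814, 0.41520198, 0.02      ]), array([0.64961223, 0.41135434, 0.02      ])]
edge 0.160420239787718 -0.02398706877273521 178.62564219643224
[ 0.99971232 -0.02398477 -0.        ]
wheel from edge [0.56834587 0.36829111]
```

```bash
python3 look.py w3 wheel_top marker station
```

```text
{'time_s': 4.2, 'qpos': [0.527, 0.625, 1.235, -0.0, 1.278, -1.804], 'ee_pos': [0.557, 0.366, 0.327], 'eef_rot': [-3.141, 0.003, -2.382], 'force': [-0.397, -0.435, 0.558], 'grip_width': 0.094}
[0.498 0.309 0.307]
wheel_top 0.63 [222.  253.2] [0.5606 0.3692 0.09  ]
station 0.75 [ 73.2 135.8] [0.5569 0.2255 0.    ]
```

View pics/w3.png

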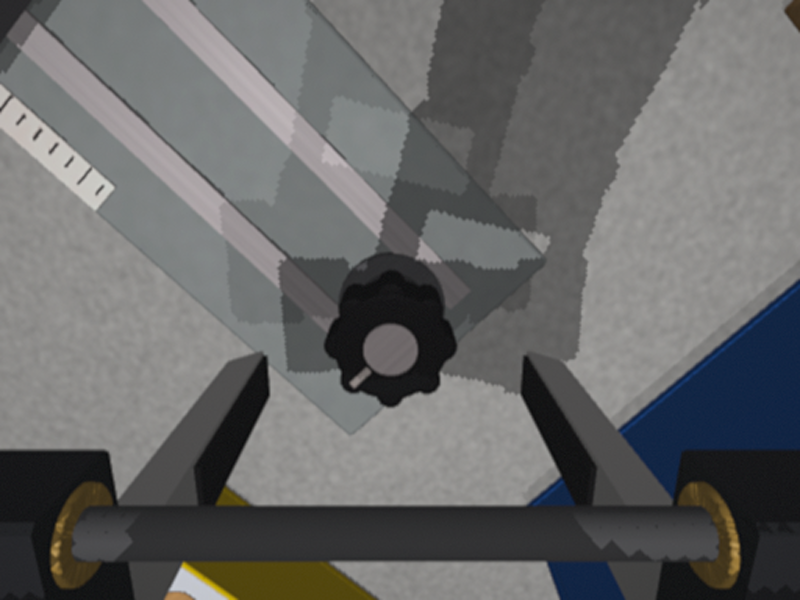

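```bash
python3 - <<'E'
from h import *
o=sensors.get_obs();print(o["ee_pos"],o["eef_rot"]);P=params("wrist")
for a in ([349,390],[342,390]): print(back("wrist",np.array(a)*.64,.09,P))
c=[back("wrist",[y*.64,x*.64],.02,P) for x,y in ((545,259),(351,434))]
print(c)
d=c[0]-c[1];u=-d/np.linalg.norm(d);print("edge",np.linalg.norm(d),np.arctan2(u[1],u[0]))
m=(c[0]+c[1])/2; v=np.array([-u[1],u[0]]); print("wheel from edge", m[:2]-v*.045)
print("lobe dir pt", back("wrist",np.array([383,352])*.64,.09,P))
E
```

```text
[0.55670655 0.36668327 0.32552143] [-3.14126922e+00  1.12745887e-03 -2.38102751e+00]
[0.56196801 0.36777241 0.09      ]
[0.55957664 0.3655056  0.09      ]
[array([0.48467883, 0.41206586, 0.02      ]), array([0.64004878, 0.40788326, 0.02      ])]
edge 0.15542624182719034 -0.0269137716414055
wheel from edge [0.56115283 0.36499085]
lobe dir pt [0.58564706 0.366692   0.09      ]
```

Request:
{"op": "arm_command", "data": {
  "plan": [-1, 0.0075, 0, 0, -0.1875, -1, 0.0075, 0, 0, -0.1875, -1, 0.0075, 0, 0, -0.1875, -1, 0.0075, 0, -0.1, -0.1875, -1, 0.0075, 0, -0.175, -0.1875, -1, 0.0075, 0, -0.175, -0.1875, -1, 0.0075, 0, -0.175, -0.1875, -1, 0.0075, 0, -0.175, -0.1875],
  "newtons": 40
}}

```text
time_s: 5.2
ee_pos: [0.56, 0.3672, 0.257]
eef_rot: [3.141, 0.003, -2.773]
force: [-0.7, 0.2, 0.1]
grip_width: 0.0941
```

```bash
python3 look.py w4
```

```text
{'time_s': 5.2, 'qpos': [0.526, 0.704, 1.278, -0.0, 1.157, -1.413], 'ee_pos': [0.56, 0.367, 0.257], 'eef_rot': [3.141, 0.003, -2.773], 'force': [-0.68, 0.211, 0.133], 'grip_width': 0.094}
[0.484 0.337 0.236]
```

View pics/w4.png

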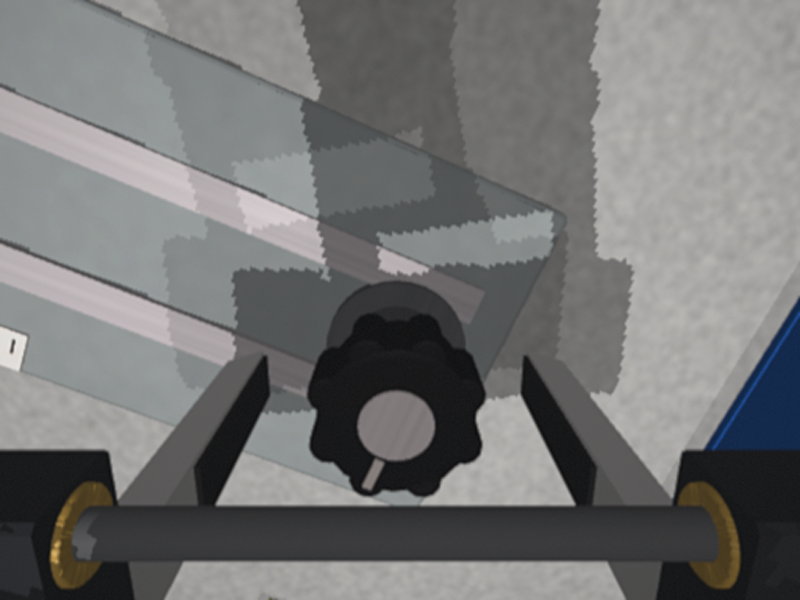

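```bash
python3 - <<'E'
from h import *
P=params("wrist")
for p in ([.56,.367,.09],[.56,.367,.075]): print(np.array(proj("wrist",p,P))/.64)
print(back("wrist",np.array([425,396])*.64,.09,P))
E
```

```text
[415.92053243 395.82158872]
[393.83858157 395.73052562]
[0.56294975 0.36820247 0.09      ]
```

Request:
{"op": "arm_command", "data": {
  "plan": [0.9, 0, 0, 0, 0, 1, 0, 0, 0, 0, 1, 0, 0, 0, 0, 1, 0, 0, 0, 0, 1, 0, 0, 0, 0, 1, 0, 0, 0, 0, 1, 0, 0, 0, 0, 1, 0, 0, 0, 0],
  "newtons": 40
}}

```text
time_s: 6.05
ee_pos: [0.5595, 0.3673, 0.2547]
eef_rot: [3.141, 0.0, -2.773]
force: [-2.1, 5.1, 0.2]
grip_width: 0.0593
```

Request:
{"op": "arm_command", "data": {
  "plan": [1, 0, 0, 0, -0.05, 1, 0, 0, 0, -0.1, 1, 0, 0, 0, -0.15, 1, 0, 0, 0, -0.2, 1, 0, 0, 0, -0.25, 1, 0, 0, 0, -0.3, 1, 0, 0, 0, -0.35, 1, 0, 0, 0, -0.4, 1, 0, 0, 0, -0.45, 1, 0, 0, 0, -0.5, 1, 0, 0, 0, -0.55, 1, 0, 0, 0, -0.6, 1, 0, 0, 0, -0.65, 1, 0, 0, 0, -0.7, 1, 0, 0, 0, -0.75, 1, 0, 0, 0, -0.8, 1, 0, 0, 0, -0.85, 1, 0, 0, 0, -0.9, 1, 0, 0, 0, -0.95, 1, 0, 0, 0, -0.95]
}}

```text
time_s: 8.05
ee_pos: [0.5609, 0.3683, 0.2547]
eef_rot: [3.133, -0.007, 1.517]
force: [28.8, 24.5, -18.4]
grip_width: 0.0593
```

```bash
cat > pm.py <<'E'
import sys
from h import *
tag=sys.argv[1]
for c in sys.argv[2:]:
    o=sensors.get_obs(); P=params(c); im=vision.camera(c); cv2.imwrite(f"pics/{tag}_{c}_raw.png",im)
    hsv=cv2.cvtColor(im,cv2.COLOR_BGR2HSV)
    g=cv2.inRange(hsv,(50,150,100),(75,255,255)); n,l,s,ce=cv2.connectedComponentsWithStats(g)
    for i in range(1,n):
        if s[i][4]>2: print(c,"green",s[i].tolist(),ce[i].round(1),back(c,ce[i][::-1],.03,P).round(4))
    for nm,z in (("pointer",.04),("window",.085),("marker",.02)):
        for d in vision.pinpoint(nm,c)[:2]: print(c,nm,round(d["confidence"],2),np.round(d["at"],1),back(c,d["at"],z,P).round(4))
    m=[b for b in range(1,n) if s[b][4]>2]
    if m:
        i=max(m,key=lambda k:s[k][4]); x,y=ce[i].astype(int); h=50
        y0=max(0,y-h);x0=max(0,x-h); cv2.imwrite(f"pics/{tag}_{c}_crop.png",cv2.resize(im[y0:y+h,x0:x+h],(600,600),interpolation=cv2.INTER_NEAREST)); print("crop origin",x0,y0,"scale",600/min(100,x+h-x0))
E
python3 pm.py p1 top scene wrist; python3 look.py w5
```

```text
top green [189, 184, 2, 3, 6] [189.5 185. ] [0.6272 0.1355 0.03  ]
top pointer 0.9 [188.  188.9] [0.6151 0.1358 0.04  ]
top window 0.94 [203.  187.2] [0.5577 0.1331 0.085 ]
top window 0.51 [193.3 297.7] [ 0.6008 -0.2415  0.085 ]
crop origin 139 135 scale 6.0
scene green [304, 241, 2, 4, 8] [304.5 242.5] [0.6288 0.134  0.03  ]
scene pointer 0.85 [240.7 304.7] [0.6306 0.1346 0.04  ]
scene pointer 0.19 [211.9 246. ] [ 0.6169 -0.0649  0.04  ]
scene window 0.88 [211.7 318. ] [0.5514 0.135  0.085 ]
crop origin 254 192 scale 6.0
{'time_s': 8.65, 'qpos': [0.526, 0.708, 1.276, 0.001, 1.147, 0.576], 'ee_pos': [0.561, 0.368, 0.255], 'eef_rot': [3.134, -0.007, 1.52], 'force': [28.056, 24.102, -18.166], 'grip_width': 0.059}
[0.566 0.45  0.235]
```

View pics/p1_scene_crop.png

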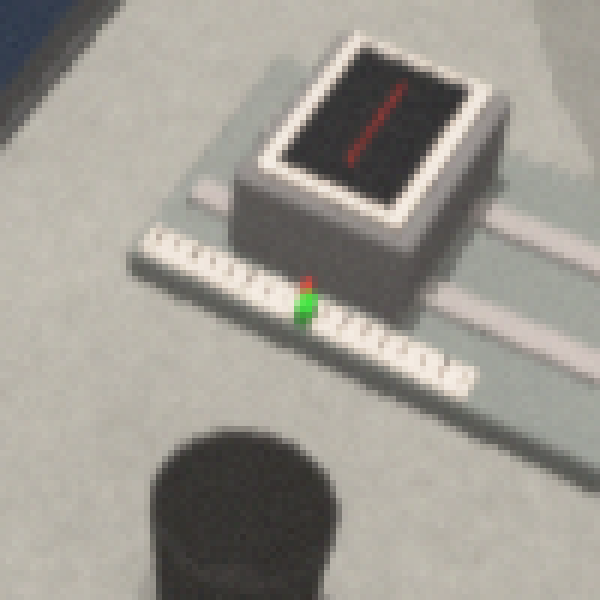

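View pics/p1_top_crop.png

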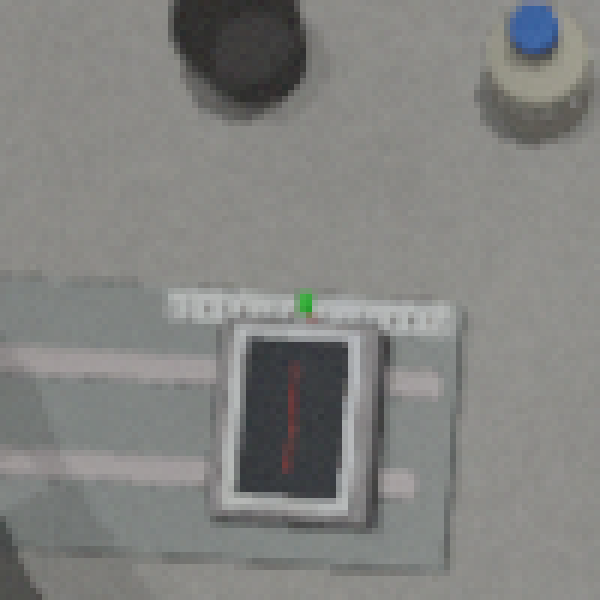

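```bash
python3 - <<'E'
from h import *
P=params("top")
f=lambda x,y,z: back("top",[135+(y-3)/6,139+(x-3)/6],z,P)
a=f(462,310,.02);b=f(446,570,.02);d=a-b;print(a,b,np.arctan2(d[1],d[0]),np.linalg.norm(d))
a=f(296,362,.085);b=f(287,472,.085);d=a-b;print(a,b,"line",np.arctan2(d[1],d[0]))
fr=[f(*p,.084) for p in ((238,328),(364,333),(351,512),(221,503))]
print(np.mean(fr,0)); 
for i,j in ((0,3),(1,2)): d=fr[i]-fr[j];print(np.arctan2(d[1],d[0]),np.linalg.norm(d))
# scene red
Q=params("scene")
g=lambda x,y,z: back("scene",[192+(y-3)/6,254+(x-3)/6],z,Q)
fr=[g(*p,.084) for p in ((355,37),(487,92),(400,225),(265,160))]
print(np.mean(fr,0),[np.linalg.norm(fr[i]-fr[i-1]).round(4) for i in range(4)])
for i,j in ((3,0),(2,1)): d=fr[i]-fr[j];print(np.arctan2(d[1],d[0]))
im=cv2.imread("pics/p1_scene_raw.png"); print(im[236:248,300:310].tolist()[0][0])
hsv=cv2.cvtColor(im,cv2.COLOR_BGR2HSV)
for r in range(236,247): print(r,[tuple(int(v) for v in im[r,c]) for c in range(302,309)])
E
```

```text
[0.6269282  0.04420435 0.02      ] [0.47276759 0.04811705 0.02      ] -0.025375230322015958 0.1542102576945748
[0.58561321 0.13222924 0.085     ] [0.52319431 0.13453692 0.085     ] line -0.03695397497163933
[0.55353739 0.13232877 0.084     ]
-0.04887127532783377 0.0994918968301274
-0.03130128153716039 0.10167558226859365
[0.55588635 0.13194594 0.084     ] [np.float64(0.0966), np.float64(0.07), np.float64(0.0988), np.float64(0.0702)]
-0.022188198893812332
-0.021905806829194845
[84, 87, 90]
236 [(79, 82, 84), (78, 82, 86), (86, 88, 90), (80, 84, 87), (80, 82, 85), (83, 88, 88), (84, 87, 90)]
237 [(83, 87, 89), (82, 84, 87), (83, 84, 94), (79, 80, 98), (80, 83, 90), (82, 87, 90), (81, 86, 85)]
238 [(104, 108, 113), (90, 96, 102), (78, 81, 132), (72, 77, 168), (77, 78, 107), (81, 85, 90), (84, 85, 88)]
239 [(170, 181, 193), (142, 151, 169), (78, 91, 188), (66, 83, 205), (73, 78, 115), (79, 85, 89), (85, 87, 90)]
240 [(213, 224, 234), (171, 187, 212), (84, 136, 174), (65, 149, 159), (78, 114, 101), (89, 98, 96), (88, 93, 94)]
241 [(219, 230, 239), (174, 213, 208), (85, 212, 118), (65, 215, 87), (85, 195, 93), (130, 155, 140), (129, 136, 137)]
242 [(218, 234, 238), (149, 228, 167), (79, 231, 86), (68, 228, 68), (101, 200, 111), (188, 209, 213), (175, 188, 195)]
243 [(212, 227, 234), (110, 201, 123), (66, 212, 66), (69, 214, 69), (101, 163, 116), (208, 223, 231), (187, 199, 214)]
244 [(177, 198, 201), (84, 150, 94), (57, 159, 60), (64, 164, 70), (118, 156, 133), (195, 212, 223), (192, 203, 219)]
245 [(136, 153, 151), (79, 130, 82), (62, 131, 66), (95, 146, 109), (182, 204, 211), (212, 223, 234), (216, 226, 237)]
246 [(114, 122, 121), (102, 123, 105), (93, 127, 99), (130, 152, 144), (203, 218, 228), (223, 232, 242), (225, 235, 243)]
```

```bash
python3 - <<'E'
from h import *
Q=params("scene");T=params("top")
print("green mid scene", proj("scene",[.628,.135,.026],Q),"top",proj("top",[.628,.135,.026],T))
for z in (.03,.04):
  for x in (.61,.618):
    for y in (.128,.132,.136): print(z,x,y,np.round(proj("scene",[x,y,z],Q),1),np.round(proj("top",[x,y,z],T),1))
im=cv2.imread("pics/p1_top_raw.png")
for r in range(182,192): print(r,[tuple(int(v) for v in im[r,c]) for c in range(187,194)])
E
```

```text
green mid scene [np.float64(243.3631343647498), np.float64(304.8258929644191)] top [np.float64(184.9482684231946), np.float64(189.79353430845572)]
0.03 0.61 0.128 [237.2 305.4] [189.9 191.4]
0.03 0.61 0.132 [237.8 306.7] [189.8 190.3]
0.03 0.61 0.136 [238.3 308. ] [189.8 189.1]
0.03 0.618 0.128 [239.1 304.2] [187.6 191.5]
0.03 0.618 0.132 [239.6 305.5] [187.6 190.4]
0.03 0.618 0.136 [240.2 306.8] [187.6 189.2]
0.04 0.61 0.128 [234.9 305.7] [189.5 191.1]
0.04 0.61 0.132 [235.4 307. ] [189.5 189.9]
0.04 0.61 0.136 [236.  308.3] [189.4 188.8]
0.04 0.618 0.128 [236.8 304.5] [187.2 191.2]
0.04 0.618 0.132 [237.3 305.8] [187.2 190. ]
0.04 0.618 0.136 [237.9 307.1] [187.2 188.9]
182 [(137, 141, 140), (136, 139, 142), (137, 140, 140), (135, 138, 139), (134, 136, 137), (136, 139, 139), (136, 139, 140)]
183 [(135, 139, 139), (124, 137, 126), (114, 151, 116), (112, 150, 114), (125, 138, 130), (129, 133, 133), (124, 128, 128)]
184 [(161, 163, 161), (118, 147, 118), (72, 172, 70), (63, 166, 59), (124, 149, 124), (142, 144, 143), (144, 146, 144)]
185 [(183, 183, 181), (128, 160, 127), (61, 177, 58), (55, 169, 49), (152, 169, 149), (170, 172, 168), (175, 176, 173)]
186 [(171, 172, 171), (119, 154, 122), (60, 166, 58), (46, 156, 40), (166, 177, 164), (181, 183, 181), (175, 175, 173)]
187 [(134, 135, 139), (129, 146, 132), (123, 155, 121), (85, 127, 115), (143, 150, 158), (166, 168, 168), (159, 160, 158)]
188 [(121, 121, 120), (141, 142, 140), (142, 145, 142), (121, 123, 144), (118, 118, 140), (132, 132, 136), (143, 142, 141)]
189 [(162, 162, 159), (163, 160, 161), (162, 161, 159), (157, 156, 155), (152, 152, 151), (152, 151, 150), (150, 150, 152)]
190 [(181, 182, 178), (182, 182, 179), (184, 182, 180), (179, 178, 176), (178, 175, 175), (180, 178, 176), (178, 177, 175)]
191 [(143, 143, 141), (149, 146, 144), (151, 149, 145), (152, 150, 147), (149, 149, 146), (151, 149, 148), (153, 150, 147)]
```

Request:
{"op": "arm_command", "data": {
  "plan": [1, 0.004, 0.003, 0, -0.03, 1, 0.004, 0.003, 0, -0.06, 1, 0.004, 0.003, 0, -0.09, 1, 0.004, 0.003, 0, -0.117, 1, 0.004, 0.003, 0, -0.117, 1, 0.004, 0.003, 0, -0.117]
}}

```text
time_s: 9.3
ee_pos: [0.562, 0.3688, 0.2547]
eef_rot: [3.138, -0.004, 1.275]
force: [14.2, 14.7, -10.2]
grip_width: 0.0594
```

```bash
python3 pm.py p2 top scene
python3 - <<'E'
from h import *
im=cv2.imread("pics/p2_top_raw.png")
for r in range(182,191): print(r,[tuple(int(v) for v in im[r,c]) for c in range(187,194)])
im=cv2.imread("pics/p2_scene_raw.png")
for r in range(237,244): print(r,[tuple(int(v) for v in im[r,c]) for c in range(302,309)])
E
```

```text
top green [189, 184, 2, 3, 6] [189.5 185. ] [0.6272 0.1355 0.03  ]
top pointer 0.87 [186.5 188.7] [0.6204 0.1367 0.04  ]
top window 0.92 [202.7 188.9] [0.5589 0.1274 0.085 ]
top marker 0.69 [185.8 188.2] [0.6256 0.1413 0.02  ]
crop origin 139 135 scale 6.0
scene green [304, 241, 2, 4, 7] [304.6 242.7] [0.6294 0.1345 0.03  ]
scene pointer 0.74 [238.3 306.8] [0.6198 0.136  0.04  ]
scene pointer 0.23 [264.5 235.7] [0.795  0.0123 0.04  ]
scene window 0.84 [215.  318.6] [0.5625 0.1416 0.085 ]
scene marker 0.53 [225.2 316.3] [0.5435 0.1334 0.02  ]
crop origin 254 192 scale 6.0
182 [(137, 142, 142), (136, 138, 139), (133, 138, 138), (137, 140, 140), (135, 140, 139), (137, 140, 141), (134, 138, 138)]
183 [(133, 137, 136), (128, 142, 130), (115, 154, 117), (110, 150, 114), (124, 137, 129), (128, 131, 133), (125, 129, 128)]
184 [(160, 163, 161), (120, 149, 120), (72, 171, 67), (62, 166, 55), (125, 148, 125), (139, 143, 140), (142, 145, 144)]
185 [(182, 183, 180), (130, 160, 129), (61, 175, 56), (56, 171, 50), (151, 169, 149), (169, 172, 168), (172, 174, 172)]
186 [(168, 170, 169), (116, 152, 1
[... 680 characters left out ...]
]
238 [(102, 108, 111), (92, 97, 98), (84, 86, 90), (82, 87, 93), (81, 84, 109), (79, 83, 98), (82, 86, 88)]
239 [(170, 181, 192), (144, 155, 159), (101, 114, 106), (82, 98, 120), (70, 76, 196), (71, 75, 151), (79, 84, 96)]
240 [(213, 225, 235), (195, 213, 220), (115, 175, 127), (75, 158, 125), (64, 104, 207), (74, 82, 151), (86, 89, 98)]
241 [(220, 231, 239), (190, 224, 217), (104, 222, 114), (68, 218, 96), (77, 191, 146), (124, 151, 152), (131, 140, 140)]
242 [(217, 233, 238), (148, 229, 168), (79, 230, 83), (71, 230, 73), (98, 199, 116), (188, 212, 215), (178, 189, 198)]
243 [(212, 229, 234), (107, 198, 119), (67, 212, 68), (64, 214, 68), (105, 164, 118), (207, 223, 231), (187, 201, 215)]
```

View pics/p2_scene_crop.png

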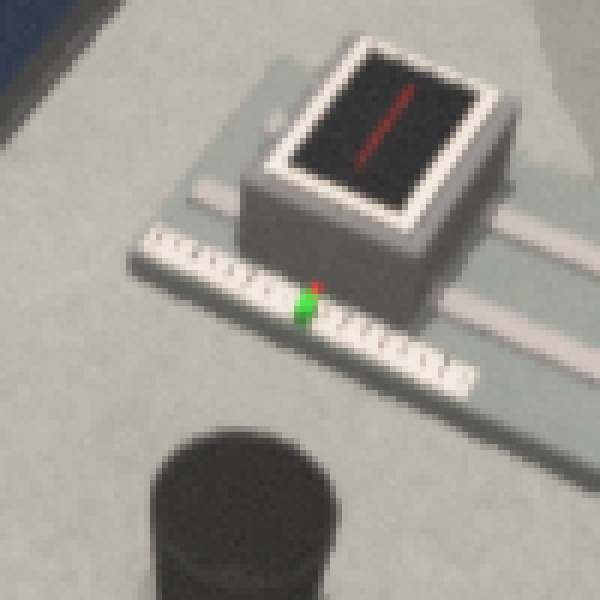

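View pics/p2_top_crop.png

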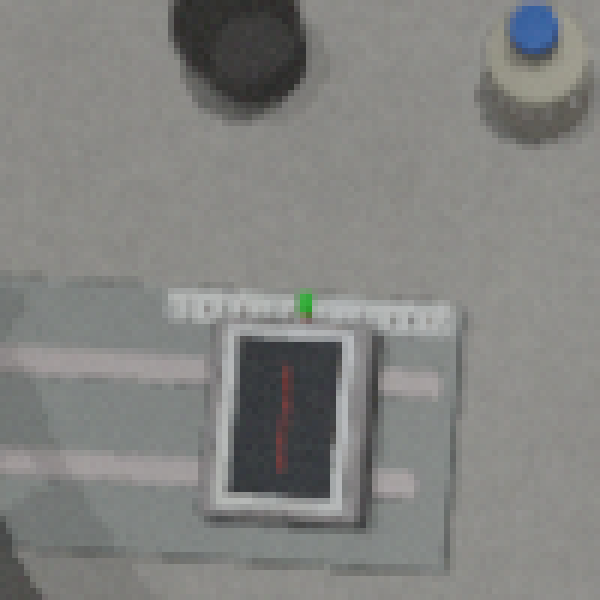

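Request:
{"op": "arm_command", "data": {
  "plan": [-1, 0, 0, 0, 0, -1, 0, 0, 0, 0, -1, 0, 0, 0, 0, -1, 0, 0, 0, 0, -1, 0, 0, 0.125, 0, -1, 0, 0, 0.25, 0, -1, 0, -0.1, 0.375, 0, -1, 0, -0.225, 0.45, 0, -1, 0, -0.35, 0.45, 0, -1, 0, -0.45, 0.45, 0, -1, 0, -0.45, 0.45, 0, -1, 0, -0.45, 0.45, 0]
}}

```text
time_s: 10.9
ee_pos: [0.5613, 0.1869, 0.4351]
eef_rot: [3.141, -0.0, 1.273]
force: [-0.3, -0.2, -0.3]
grip_width: 0.094
```

```bash
python3 look.py w6 wheel_top window pointer marker station; python3 pm.py p3 wrist
```

```text
{'time_s': 10.9, 'qpos': [0.26, 0.373, 1.353, -0.0, 1.415, 0.558], 'ee_pos': [0.561, 0.187, 0.435], 'eef_rot': [3.141, -0.0, 1.273], 'force': [-0.286, -0.228, -0.301], 'grip_width': 0.094}
[0.586 0.265 0.415]
wheel_top 0.69 [207.  258.3] [0.559  0.1556 0.09  ]
wheel_top 0.36 [119.9 429.4] [0.7398 0.1917 0.09  ]
window 0.65 [222.3 261.2] [0.5566 0.1367 0.085 ]
pointer 0.85 [190.7 312.2] [0.6211 0.1379 0.035 ]
marker 0.45 [189.1 318.7] [0.6306 0.1325 0.02  ]
station 0.7 [125.5 237.3] [0.5573 0.2334 0.    ]
wrist green [314, 190, 11, 8, 55] [319.1 193.4] [0.6281 0.1335 0.03  ]
wrist pointer 0.93 [197.  313.8] [0.6201 0.1345 0.04  ]
wrist window 0.59 [223.9 258.2] [0.5528 0.1386 0.085 ]
wrist marker 0.62 [190.6 318.5] [0.6294 0.1337 0.02  ]
crop origin 269 143 scale 6.0
```

View pics/w6.png

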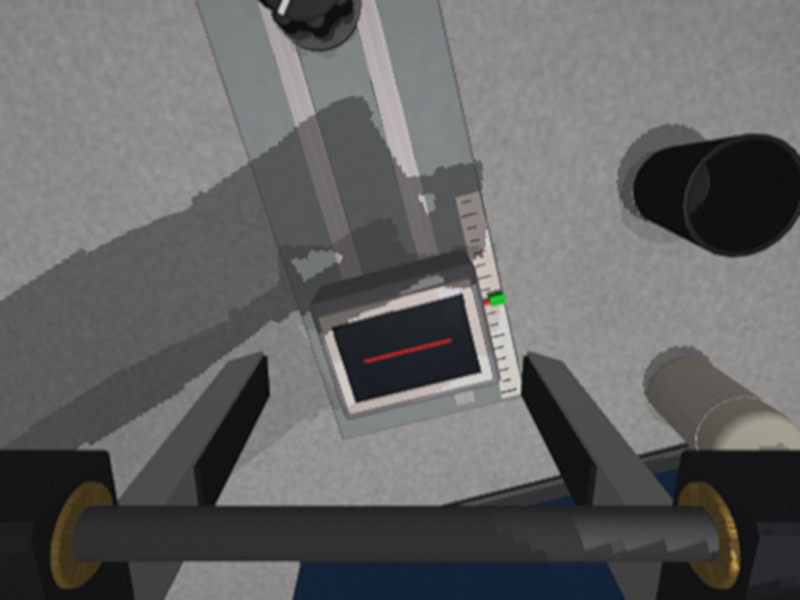

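```bash
python3 - <<'E'
from h import *
P=params("wrist");b=lambda x,y,z:back("wrist",[y*.64,x*.64],z,P)
g=[b(*p,.085) for p in ((333,326),(464,294),(480,374),(358,404))]
print(np.mean(g,0),[np.linalg.norm(g[i]-g[(i+1)%4]).round(4) for i in range(4)])
for i,j in ((1,0),(2,3)): d=g[i]-g[j];print(np.arctan2(d[1],d[0]))
l=[b(364,361,.085),b(451,341,.085)];print(np.mean(l,0),np.arctan2(*(l[1]-l[0])[[1,0]]))
print(b(497,299,.032),b(486,302,.032))
e=[b(195,0,.02),b(343,438,.02),b(438,0,.02),b(521,398,.02)]
for i in (0,2): d=e[i]-e[i+1];print("edge",np.arctan2(d[1],d[0])-np.pi/2,e[i],e[i+1])
im=cv2.imread("pics/p3_wrist_raw.png")[150:300,170:350]; cv2.imwrite("pics/p3c.png",cv2.resize(im,(720,600),interpolation=cv2.INTER_CUBIC))
E
```

```text
[0.55593169 0.13634276 0.085     ] [np.float64(0.0891), np.float64(0.0583), np.float64(0.0869), np.float64(0.0595)]
-0.04361483715811703
-0.03010754245360629
[0.55506846 0.13621094 0.085     ] -0.052228208329004995
[0.62751795 0.13613019 0.032     ] [0.61893484 0.13624528 0.032     ]
edge -0.029707168877830092 [0.48449309 0.39460269 0.02      ] [0.47425777 0.05016371 0.02      ]
edge -0.04304633965524585 [0.64065709 0.34726389 0.02      ] [0.62754556 0.04286092 0.02      ]
```

View pics/p3c.png

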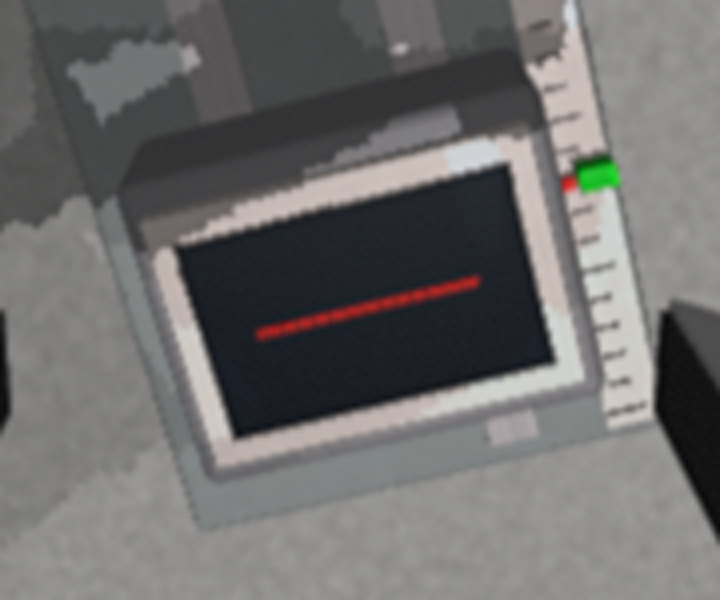

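The pointer's red tip at (571,184) is level with the green clip at (597,173) along the reader's axis, so step 1 looks done. Next I'll look at the carton.

Request:
{"op": "arm_command", "data": {
  "plan": [-1, 0.05, -1, 0.05, 0.583, -1, 0.05, -1, 0.05, 0.583, -1, 0.05, -1, 0.05, 0.583, -1, 0.05, -1, 0.05, 0.583, -1, 0.05, -1, 0.05, 0.583, -1, 0.05, -1, 0.05, 0.583, -1, 0.05, -1, 0.05, 0.583, -1, 0.05, -1, 0.05, 0.583, -1, 0.05, -1, 0.05, 0.583, -1, 0.05, -1, 0.05, 0.583, -1, 0.05, -1, 0.05, 0.583]
}}

```text
time_s: 12.5
ee_pos: [0.5813, -0.2117, 0.4544]
eef_rot: [3.142, -0.001, 2.494]
force: [0.3, 0.8, 0.4]
grip_width: 0.0941
```

```bash
python3 look.py w7 carton carton_orange carton_kraft
```

```text
{'time_s': 12.5, 'qpos': [-0.408, 0.427, 1.235, 0.0, 1.48, -1.332], 'ee_pos': [0.581, -0.212, 0.454], 'eef_rot': [3.142, -0.001, 2.494], 'force': [0.251, 0.842, 0.42], 'grip_width': 0.094}
[ 0.516 -0.163  0.434]
carton 0.95 [283.3  72. ] [ 0.5709 -0.5359  0.    ]
carton 0.88 [110.   43.2] [ 0.3742 -0.3857  0.    ]
carton 0.86 [187.3 238.5] [ 0.6025 -0.2514  0.    ]
carton_orange 0.81 [215.3 111.3] [ 0.5285 -0.4158  0.    ]
carton_kraft 0.78 [105.5 163.1] [ 0.4612 -0.2616  0.    ]
```

View pics/w7.png

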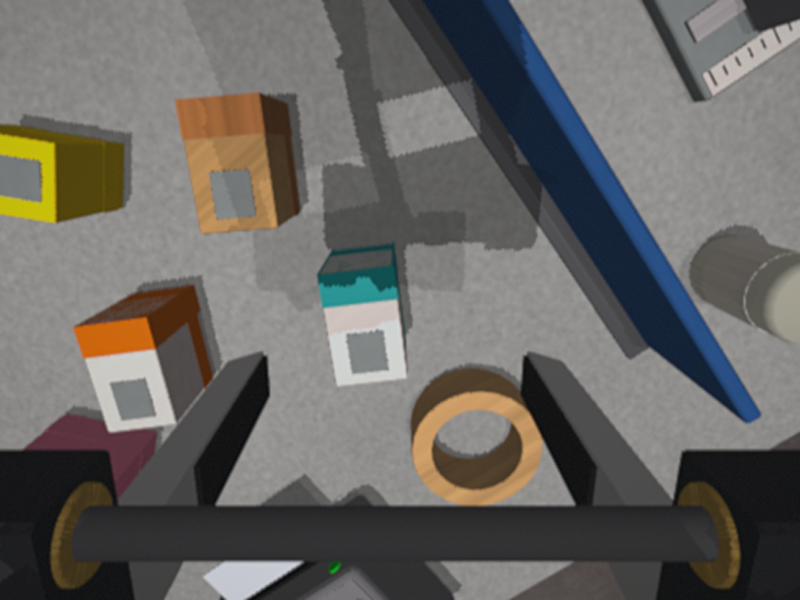

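The target is the teal/white carton at (362,320), next to kraft (235,165), orange (145,360) and yellow (60,175). Close crop to confirm:

```bash
python3 - <<'E'
import cv2
im=cv2.imread("pics/w7_raw.png")[145:255,190:280]; cv2.imwrite("pics/w7c.png",cv2.resize(im,(491,600),interpolation=cv2.INTER_CUBIC))
E
```

```text
(no output)
```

View pics/w7c.png

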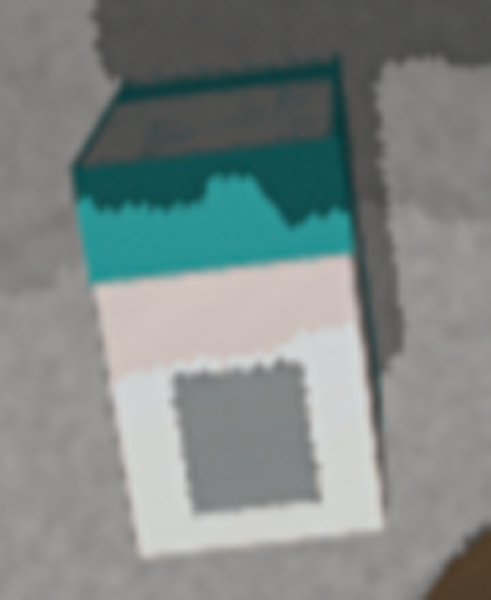

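```bash
python3 - <<'E'
from h import *
P=params("wrist");s=5.4545
c=[back("wrist",[145+y/s,190+x/s],.09,P) for x,y in ((75,166),(342,134),(384,525),(142,557))]
print(np.mean(c,0),[np.linalg.norm(c[i]-c[(i+1)%4]).round(4) for i in range(4)])
for i,j in ((0,3),(1,2)): d=c[j]-c[i];print(np.arctan2(d[1],d[0]))
for i,j in ((0,1),(3,2)): d=c[j]-c[i];print(np.arctan2(d[1],d[0]))
print(sensors.get_obs()["ee_pos"])
E
```

```text
[ 0.60162428 -0.25189201  0.09      ] [np.float64(0.0521), np.float64(0.0826), np.float64(0.0504), np.float64(0.0837)]
-0.519286532711622
-0.5395030158352997
1.0485697040782989
1.069872555284481
[ 0.58139582 -0.21055999  0.45482966]
```

Request:
{"op": "arm_command", "data": {
  "plan": [-1, 0.05, -0.104, -0.1, 0.06, -1, 0.05, -0.104, -0.2, 0.06, -1, 0.05, -0.104, -0.3, 0.06, -1, 0.05, -0.104, -0.3, 0.06, -1, 0.05, -0.104, -0.3, 0.06]
}}

```text
time_s: 13.2
ee_pos: [0.6016, -0.2528, 0.3361]
eef_rot: [3.142, 0.001, 2.622]
force: [0.2, 0.3, 1.4]
grip_width: 0.0938
```

```bash
python3 look.py w8 carton; python3 - <<'E'
from h import *
e=sensors.get_obs()["ee_pos"]; print(np.array(proj("wrist",[.6015,-.252,.09]))/.64)
E
```

```text
{'time_s': 13.2, 'qpos': [-0.454, 0.585, 1.275, 0.0, 1.28, -1.506], 'ee_pos': [0.602, -0.253, 0.336], 'eef_rot': [3.142, 0.001, 2.622], 'force': [0.2, 0.294, 1.426], 'grip_width': 0.094}
[ 0.531 -0.212  0.316]
carton 0.85 [179.  252.2] [ 0.601  -0.2529  0.    ]
carton 0.79 [285.    3.6] [ 0.5707 -0.5419  0.    ]
carton 0.65 [ 69.9 412.1] [ 0.5846 -0.0802  0.    ]
[325.22665117 396.44678579]
```

View pics/w8.png

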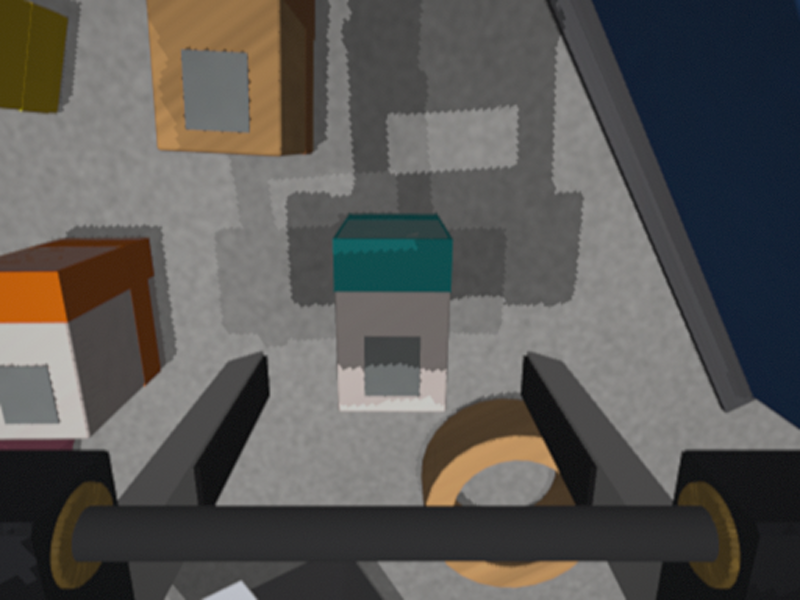

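Request:
{"op": "arm_command", "data": {
  "plan": [-1, 0, 0, -0.08, 0, -1, 0, 0, -0.16, 0, -1, 0, 0, -0.23, 0, -1, 0, 0, -0.23, 0, -1, 0, 0, -0.23, 0, 0.9, 0, 0, -0.23, 0, 0.9, 0, 0, -0.23, 0, 0.9, 0, 0, -0.23, 0, 0.9, 0, 0, -0.23, 0, 0.9, 0, 0, -0.23, 0, 0.9, 0, 0, -0.23, 0, 0.9, 0, 0, -0.23, 0, 0.9, 0, 0, -0.23, 0],
  "newtons": 20
}}

```text
time_s: 14.6
ee_pos: [0.6012, -0.2535, 0.2427]
eef_rot: [-3.142, 0.0, 2.622]
force: [-0.8, -0.7, 1.1]
grip_width: 0.0519
```

```bash
python3 pm.py p4 scene top; python3 look.py w9
```

```text
scene green [304, 241, 2, 4, 7] [304.6 242.7] [0.6294 0.1345 0.03  ]
scene pointer 0.95 [239.5 303.3] [0.6286 0.1294 0.04  ]
scene window 0.74 [212.2 315.1] [0.5573 0.1287 0.085 ]
crop origin 254 192 scale 6.0
top green [189, 184, 2, 3, 6] [189.5 185. ] [0.6272 0.1355 0.03  ]
top pointer 0.66 [185.6 189.8] [0.6237 0.133  0.04  ]
top pointer 0.6 [203.  188.9] [0.5622 0.1335 0.04  ]
top window 0.72 [204.2 187.4] [0.5537 0.1323 0.085 ]
crop origin 139 135 scale 6.0
{'time_s': 15.0, 'qpos': [-0.455, 0.686, 1.345, -0.0, 1.111, -1.506], 'ee_pos': [0.601, -0.253, 0.243], 'eef_rot': [-3.141, 0.0, 2.622], 'force': [-2.108, -1.488, 2.02], 'grip_width': 0.052}
[ 0.53  -0.213  0.222]
```

View pics/p4_scene_crop.png

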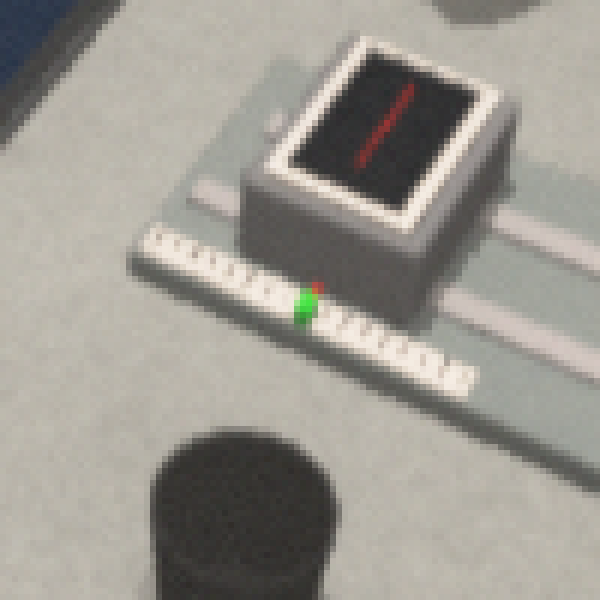

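View pics/w9.png

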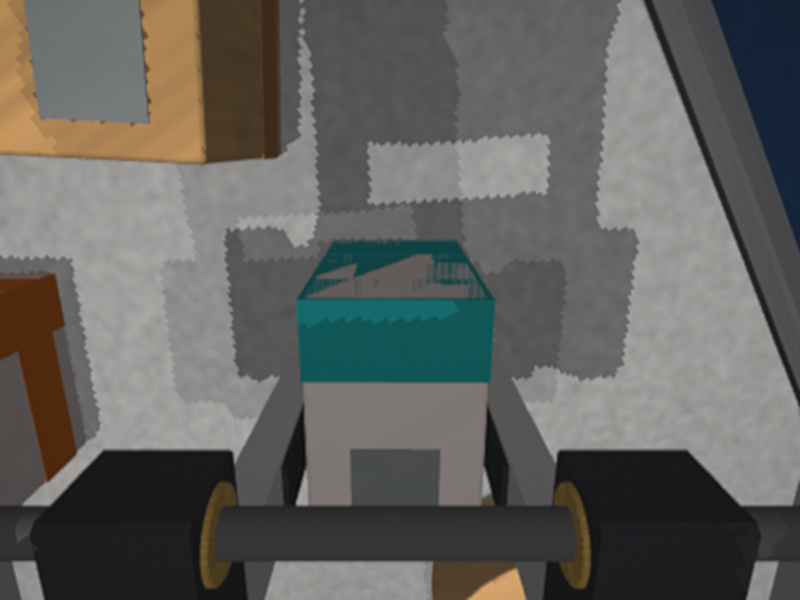

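Request:
{"op": "arm_command", "data": {
  "plan": [0.9, 0, 0, 0.05, 0, 0.9, 0, 0, 0.12, 0, 0.9, 0, 0, 0.2, 0, 0.9, 0, 0, 0.3, 0, 0.9, 0, 0, 0.4, 0, 0.9, 0, 0, 0.5, 0, 0.9, 0, 0, 0.55, 0, 0.9, 0, 0, 0.55, 0, 0.9, 0, 0, 0.55, 0],
  "newtons": 25
}}

```text
time_s: 15.95
ee_pos: [0.6013, -0.2534, 0.4609]
eef_rot: [3.142, -0.002, 2.622]
force: [-0.5, -0.1, -3.4]
grip_width: 0.0517
```

```bash
python3 look.py w10; python3 - <<'E'
from h import *
o=sensors.get_obs(); e=o["ee_pos"]; P=params("wrist"); zt=e[2]-.2427+.09; y=o["eef_rot"][2]
# far top edge (teal end) in this picture and in w9 identical if no slip
for px in ((297,299),(297,492)):
    p=back("wrist",[px[0]*.64,px[1]*.64],zt,P)-e; R=np.array([[np.cos(y),np.sin(y)],[-np.sin(y),np.cos(y)]]); print(R@p[:2])
E
```

```text
{'time_s': 15.95, 'qpos': [-0.455, 0.508, 1.105, 0.0, 1.531, -1.506], 'ee_pos': [0.601, -0.253, 0.461], 'eef_rot': [3.142, -0.002, 2.622], 'force': [-0.479, -0.1, -3.391], 'grip_width': 0.052}
[ 0.53  -0.213  0.441]
[0.04335264 0.02532661]
[ 0.04338652 -0.02550541]
```

View pics/w10.png

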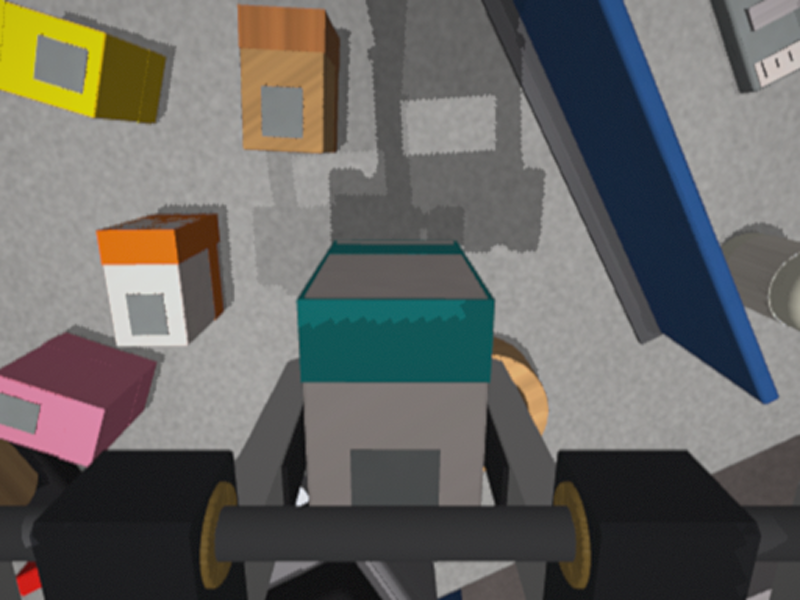

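Request:
{"op": "arm_command", "data": {
  "plan": [0.9, -0.01, 0.06, 0, 0.02, 0.9, -0.02, 0.14, 0, 0.04, 0.9, -0.03, 0.23, 0, 0.06, 0.9, -0.04, 0.32, 0, 0.08, 0.9, -0.05, 0.41, 0, 0.1, 0.9, -0.06, 0.5, 0, 0.12, 0.9, -0.07, 0.59, 0, 0.14, 0.9, -0.08, 0.68, 0, 0.16, 0.9, -0.09, 0.77, 0, 0.18, 0.9, -0.1, 0.86, 0, 0.2, 0.9, -0.111, 0.93, 0, 0.22, 0.9, -0.111, 0.973, 0, 0.2325, 0.9, -0.111, 0.973, 0, 0.2325, 0.9, -0.111, 0.973, 0, 0.2325]
}}

```text
time_s: 17.4
ee_pos: [0.5572, 0.1353, 0.4617]
eef_rot: [-3.141, -0.001, 3.108]
force: [-0.1, -0.1, -2.2]
grip_width: 0.0518
```

```bash
python3 look.py w11 window; python3 pm.py p5 scene top;  python3 - <<'E'
import cv2
im=cv2.imread("pics/p5_scene_raw.png"); cv2.imwrite("pics/p5s.png",cv2.resize(im[120:270,230:430],(800,600),interpolation=cv2.INTER_CUBIC))
E
```

```text
{'time_s': 17.4, 'qpos': [0.174, 0.317, 1.367, -0.0, 1.459, -1.363], 'ee_pos': [0.557, 0.135, 0.462], 'eef_rot': [-3.141, -0.001, 3.108], 'force': [-0.074, -0.132, -2.201], 'grip_width': 0.052}
[0.475 0.138 0.442]
scene green [304, 241, 2, 4, 6] [304.5 242.5] [0.6288 0.134  0.03  ]
scene window 0.72 [213.6 317.3] [0.5593 0.1362 0.085 ]
crop origin 254 192 scale 6.0
top window 0.76 [200.5 187.3] [0.5662 0.1332 0.085 ]
```

View pics/w11.png

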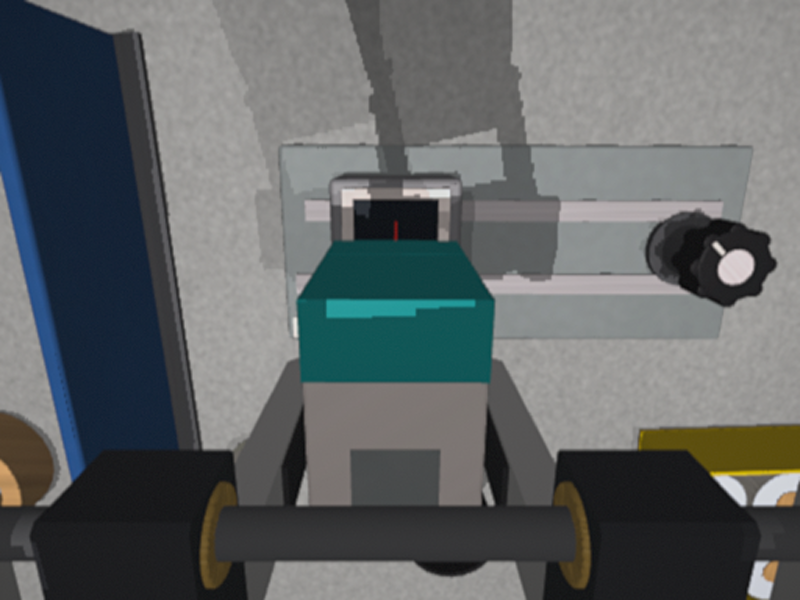

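View pics/p5s.png

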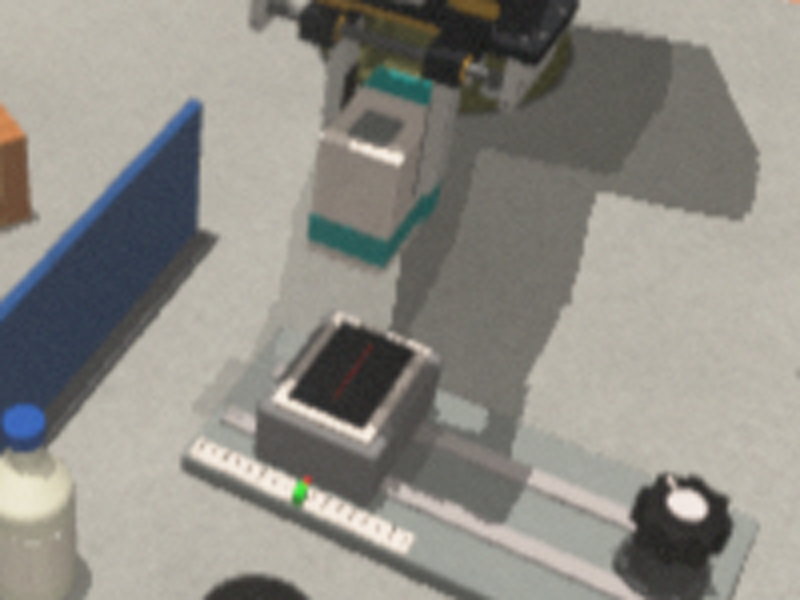

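```bash
python3 - <<'E'
from h import *
P=params("wrist");b=lambda x,y,z:back("wrist",[y*.64,x*.64],z,P)
for p in ((355,200),(438,200)): print("glass -x corner",b(*p,.085))
print("line",b(396,222,.085),b(396,240,.085))
e=[b(283,147,.02),b(752,147,.02)];print(e,np.arctan2(*(e[1]-e[0])[[1,0]])-np.pi/2)
e=[b(291,338,.02),b(718,338,.02)];print(e,np.arctan2(*(e[1]-e[0])[[1,0]])-np.pi/2)
E
```

```text
glass -x corner [0.51041681 0.10987298 0.085     ]
glass -x corner [0.51223561 0.16574954 0.085     ]
line [0.52612061 0.13700463 0.085     ] [0.53849695 0.13661076 0.085     ]
[array([0.47450905, 0.05123849, 0.02      ]), array([0.48633849, 0.4140944 , 0.02      ])] -0.03258938464001426
[array([0.6320149, 0.0435198, 0.02     ]), array([0.64389166, 0.41004317, 0.02      ])] -0.032392501602428014
```

Request:
{"op": "arm_command", "data": {
  "plan": [0.9, 0, 0.0025, -0.05, 0, 0.9, 0, 0.0025, -0.1, 0, 0.9, 0, 0.0025, -0.15, 0, 0.9, 0, 0.0025, -0.2, 0, 0.9, 0, 0.0025, -0.23, 0, 0.9, 0, 0.0025, -0.26, 0, 0.9, 0, 0.0025, -0.28, 0, 0.9, 0, 0.0025, -0.295, 0, 0.9, 0, 0.0025, -0.295, 0, 0.9, 0, 0.0025, -0.295, 0, 0.9, 0, 0.0025, -0.295, 0]
}}

```text
time_s: 19.0
ee_pos: [0.5569, 0.1368, 0.3453]
eef_rot: [3.141, 0.001, 3.109]
force: [0.2, -0.5, -2.3]
grip_width: 0.052
```

```bash
python3 look.py w12; python3 pm.py p6 scene top;  python3 - <<'E'
import cv2
im=cv2.imread("pics/p6_scene_raw.png"); cv2.imwrite("pics/p6s.png",cv2.resize(im[140:260,240:400],(800,600),interpolation=cv2.INTER_CUBIC))
E
```

```text
{'time_s': 19.0, 'qpos': [0.177, 0.405, 1.522, -0.0, 1.214, -1.361], 'ee_pos': [0.557, 0.137, 0.345], 'eef_rot': [3.141, 0.001, 3.109], 'force': [0.236, -0.466, -2.304], 'grip_width': 0.052}
[0.475 0.139 0.325]
scene green [304, 241, 2, 4, 7] [304.6 242.7] [0.6294 0.1345 0.03  ]
scene pointer 0.79 [239.9 304.5] [0.6282 0.1329 0.04  ]
scene window 0.92 [213.5 318.1] [0.5578 0.138  0.085 ]
scene marker 0.38 [245.4 342.3] [0.5774 0.227  0.02  ]
crop origin 254 192 scale 6.0
top window 0.54 [206.  186.2] [0.5474 0.1361 0.085 ]
```

View pics/w12.png

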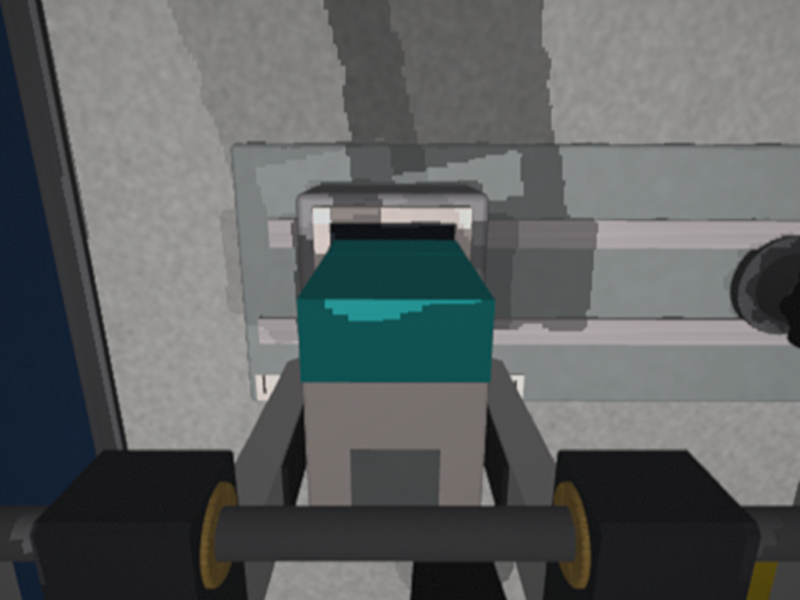

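View pics/p6s.png

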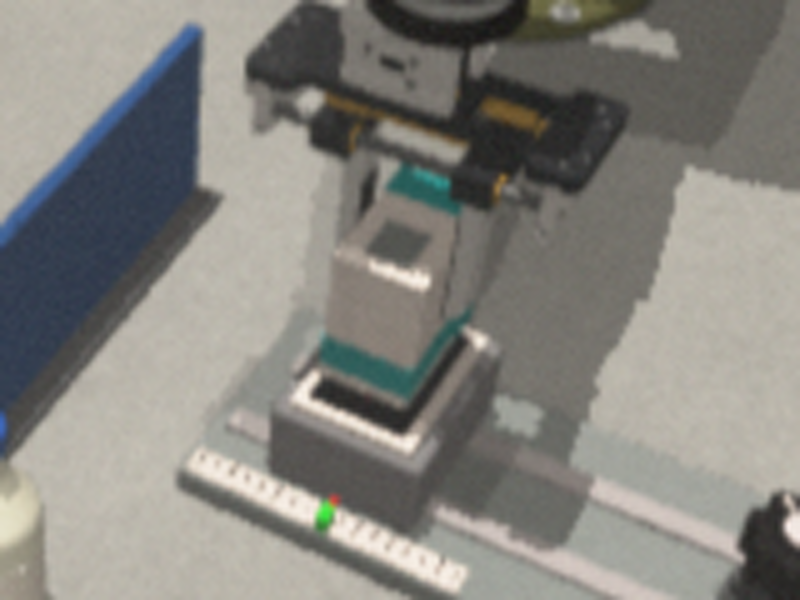

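```bash
python3 - <<'E'
from h import *
o=sensors.get_obs();print(o["time_s"],o["ee_pos"],o["eef_rot"],np.abs(o["joint_vel"]).max(),o["force"])
P=params("wrist");b=lambda x,y,z:back("wrist",[y*.64,x*.64],z,P)
print("glass -x edge",b(331,224,.085),b(456,224,.085))
e=o["ee_pos"];zb=e[2]-.2427
print("carton bottom edge",b(331,241,zb),b(458,241,zb), "z",zb)
# scene: predicted carton bottom corners and glass corners
Q=params("scene");y=-.0325;R=np.array([[np.cos(y),-np.sin(y)],[np.sin(y),np.cos(y)]])
im=cv2.resize(cv2.imread("pics/p6_scene_raw.png")[140:260,240:400],(800,600),interpolation=cv2.INTER_CUBIC)
def dr(c,hx,hy,z,col):
    q=[proj("scene",[*(np.array(c)+R@np.array(s)),z],Q) for s in ((hx,hy),(hx,-hy),(-hx,-hy),(-hx,hy))]
    q=np.array([[(p[1]-240+.5)*5,(p[0]-140+.5)*5] for p in q],int); cv2.polylines(im,[q],True,col,1)
dr((.5563,.1363),.045,.029,.085,(0,0,255)); dr((e[0]-.0013,e[1]),.042,.026,zb,(0,255,255))
cv2.imwrite("pics/p6o.png",im)
E
```

```text
19.45 [0.55684293 0.13679959 0.34467612] [3.14158914e+00 2.81580135e-05 3.10877047e+00] 0.003090724442731236 [-0.67955315  0.68945654 -1.84428526]
glass -x edge [0.50923896 0.108753   0.085     ] [0.51107695 0.16585106 0.085     ]
carton bottom edge [0.51410315 0.11041644 0.10197612] [0.51585321 0.16481198 0.10197612] z 0.1019761161172035
```

View pics/p6o.png

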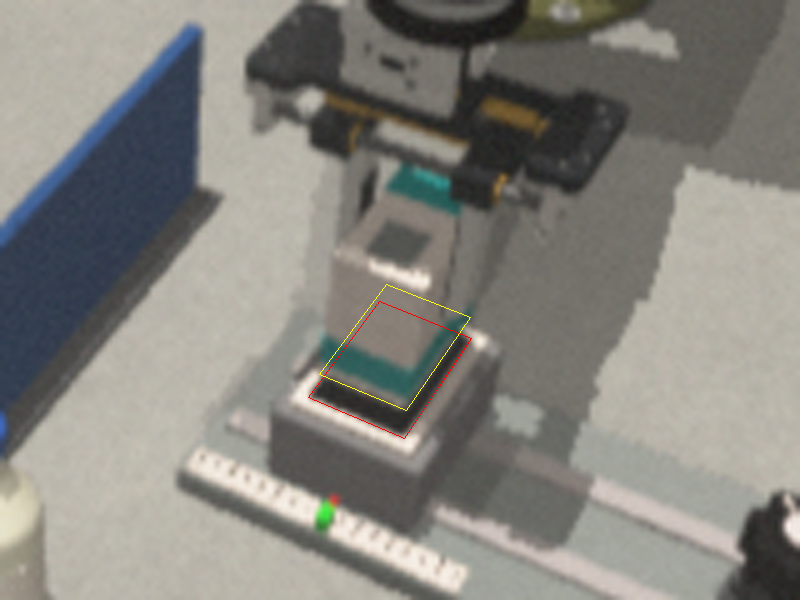

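```bash
python3 -c "
from station import job,sensors
print(job.hand_in()); print(sensors.get_obs()['time_s'])"
```

```text
the job is handed in; nothing more can be done
None
the job is handed in; nothing more can be done
```

The job is handed in, with the gripper still holding the white and teal carton over the reader's glass. The robot's clock stood at about 19.5 s of the 72 s allowed.

- **Handwheel:** I turned it clockwise about 2.24 rad in one grasp, in two moves. Afterwards the wrist, top and scene pictures put the pointer within about 1–2 mm of the green marker. Side force on the wrist reached about 38 N (42 N including the vertical part) because the grasp was slightly off the wheel's axis. I shifted the tool to relieve it, and it fell to about 20 N.
- **Carton:** I gripped it across its 52 mm sides and lifted it about 0.22 m. It crossed the divider with about 8 cm to spare, and I saw no slip.
- **Last checks:**
  - The underside is about 17 mm above the glass (the aim was 15, the allowed range 5–26).
  - The carton's centre is within about 2 mm of the glass centre, and yaw agrees to about 0.01 rad.
  - The tilt is about zero, the arm is at rest, and the fingers are closed on 52 mm at a 25 N setting.
- **Disagreements:** The trained networks' window and pointer readings scattered by up to about 10 mm. I relied instead on visible edges and corners, which agreed across the wrist and scene cameras. The final wrist picture could not show the pointer, so that last check rests on the scene picture alone, where it looks unchanged.
- **Not measured:** I did not measure the other goods again at the end. My moves did not come near them.

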